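# Clamp a ribbon reel with the cam knob

### The job

Lay the ribbon reel in the V cradle of the reel clamp, between the end wall and the round shoe. Then turn the clamp's bar knob clockwise (seen from above) until the sprung clamp bar drops into its notch and the shoe holds the reel against the end wall; stop turning there, do not force the knob on against the dropped bar, and let go. Leave the sticker roll and the balloon weight where they stand.

Things in the scene. Friction and masses are not known exactly. Their poses are not given: they have to be found in the camera images.
- station: Reel clamp, fixed: dark steel base plate 96 x 222 x 8 mm. Origin on the worktop; x across, y along the reel's axis, z up; base spans y -106 to 116 mm. A grey housing with the knob stands at its -y end, a grey end wall (70 mm wide, 10 mm thick, inner face at y 100 mm, top at z 66 mm) at its +y end, the open V cradle between them.
- cradle_home (a point): Where the reel's centre belongs when laid in, reel's axis along this point's y (either way round); 45 mm above the worktop, 64 mm from the clamp's origin along y. Black 45-degree saddles stand under the flanges only (24 to 38 mm to either side along y, x to 34 mm, top 13 mm below this point); the 48 mm between is bare base for fingers. With the shoe back a reel has 5 to 7 mm of end play.
- housing_top (a point): Centre of the top of the grey housing (84 mm in x, 112 mm in y), 66 mm above the worktop, on the knob's axis. Axes as the clamp's. It hides a cam on the knob's shaft, set at a different angle each time. Once the bar has dropped the knob has about 0.1 rad of play, then the notch wall stops it hard; forcing it on loads the bar (allowed 10 N).
- reel: The ribbon reel, the only one loose on the worktop: flanges 63 mm in diameter, 4 mm thick, length 66 mm along its y axis, wound core 53 mm in diameter and 58 mm long between the flanges, about 80 g. Lies on its flange rims, axis level. Origin on the rim, 31 mm from the axis. Grip it across the wound core.
- reel_center (a point): Centre of the reel, on its axis, halfway along; 31 mm above the worktop at the start. Axes as the reel's; y is the reel's axis. A tall plant and a clear bag (fixed, over 0.2 m high) stand behind, at about world x above 0.58, y 0.1 to 0.35: carry the reel along the front of the worktop, at world x about 0.47.
- knob_grip (a point): On the knob's vertical turning axis, at the height to grip, 96 mm above the worktop. The black knob is a bar 12 mm thick, 44 mm long, z 72 to 106 mm, over a disc 44 mm across; the bar lies along this point's x and turns with it. The notch is 0.35 to 1.4 rad of clockwise turn away, different each time, unmarked, told only by the bar dropping. Turning takes about 0.1 N m.
- follower (a joint): Travel of the sprung clamp bar (m), toward the end wall positive. 0 to 0.002 while it rides on the cam (shoe back); at the notch it springs out in about 0.1 s and the shoe pushes the reel to the end wall: about 0.007 with the reel clamped, 0.010 with no reel.
- clamp_bar: Clamp bar with a round black rubber shoe, 28 mm in diameter, 6 mm thick, sticking out of the housing at z 45 mm toward the cradle; spring push 4 to 5 N. Its frame is the clamp's, shifted by the travel along y. A thin steel tail pin sticks out of the housing's other end and goes in as the bar drops.
- sticker_roll: White sticker roll lying flat, 66 mm in diameter, 30 mm high; bystander. Origin under its centre.
- balloon_weight: Small balloon weight, a pouch with a frilled top, 45 x 45 x 46 mm; bystander. Origin under its centre.

How it is judged:
By the outcome, as a careful person would: the job done as asked, in the order asked, and still so for the second after the job is handed in, with the robot touching nothing.
It also fails if it takes over 58 s, if anything falls off the work surface, if the arm or the gripper's body presses on something with over 40 N, if the wrist force passes 120 N, or if a joint passes its speed limit or range.

### The arm

A 6-joint arm with a two-finger parallel gripper is mounted at the origin on a cart in front of the work surface, level with it; the furniture and walls round the work are solid. World frame = base frame: x ahead of the robot, y to its left, z up, the work surface at z = 0. Lengths are in m, angles in degrees, forces in N, time in s.
With the tool pointing down it reaches from about 0.4 to 0.825 m from the base axis. Payload 7 kg.
Tool frame: the origin (TCP) lies midway between the tips of the shut fingers; the grasp point (between the pads) lies 19 mm behind it; z points along the fingers, y is the line along which they close (so a half turn about z gives the same grasp; the last joint's range is limited). The gripper opens to 88 mm and grips with 3 to 60 N. Pads are 19 mm wide; open, the fingers measure 130 mm over their backs; the gripper's body (78 mm by 193 mm) begins 47 mm behind the grasp point.
Start: joints at [-60.556, 20.546, 0.682, 0, -70.136, -16.507], TCP at [0.151, -0.658, 0.227] pointing down, gripper open.
Joint ranges: [-176.03, 176.03], [-82.01, 121.73], [-58.28, 71.71], [-173.87, 95.51], [-174.79, -0.11], [-173.66, 173.66]. Speed limits (degrees/s): [136.94, 136.94, 172.46, 180, 180, 180].

### API

Orientations are given as [roll, pitch, yaw] about the fixed x, y, z axes, in that order (R = Rz(yaw) Ry(pitch) Rx(roll)).
In Python, from plant import ctrl, viewer, close_job gives the robot as it stands. The module is installed in compiled form; this text tells all that it offers.
- The arm moves only by the tool step_arm, never from a script. Its argument "moves" is a list that holds one entry, the list of rows, each a list of 5 numbers: the shift along the world's x, y, z in cm, then the turn about the world's z in rad, then the finger opening in cm, from 0 to 8.76. In form: [[[tx, ty, tz, twist, grip], ...]]. A call has 1 to 10 rows; each row shifts and turns the commanded pose from where the row before left it; what a row does not reach is not made up. A row lasts 1/10 s, in which the tool goes at most 50 mm and 8.59 degrees, less where a joint would pass 70% of its speed; a pose out of reach is approached as far as the arm can. A call with a gripper value outside its range is refused whole. The fingers move at their own pace and stop on an object; the grip force is fixed at half the most. Time passes only in rows, so rows that do not move let the fingers close. It gives the time, the measured TCP pose, the force, the opening and the grip force at its end, in the units of the state.
- ctrl.get_obs(): the state, without advancing time (a new reading comes with each control period).
- viewer.snapshot(name): name is "side" or "top"; returns (picture, depth): 384x512x3 uint8, blue, green, red; 384x512 float32, m along the optical axis (not along the pixel's ray), 0 where there is no reading.
- viewer.camera_info(name): a dict with "camera_matrix" (3x3 intrinsics, pixels), "eye" and "orientation" of the camera in the world. Camera axes: x right, y down, z forward; pixel columns grow to the right and rows downward; lengths in m; the calibration is good to about 2 mm. A picture is of the moment at which its call begins. camera_info takes no time and is no camera call.
- close_job(): hands the job in; it is judged then, once.
The state is a dict: "clock": time; "joint_pos": joint angles; "qvel": joint speeds; "tau": joint torques, N m; "tool_pos": TCP position; "orientation": TCP orientation; "force": force on the tool from outside, world axes, zero at the start; "moment": the same for the moment, N m; "opening": finger opening in m; "gripper_force": force on a finger pad.
Only numpy, scipy, OpenCV 4.12 (cv2) and the standard library are available. Lean on these libraries where they do the work, as an engineer would, in place of code of your own. Each camera call takes 0.05 s, during which the arm holds its last target. There are 200 camera calls.

## Working session

There is one attempt and no reset: what is moved stays moved. The work goes in short steps, Python scripts to look and compute and a tool call to move; the robot and the scene stay as the last step left them, time stands still between calls to the robot, and variables do not carry over. Pictures are saved under pics/ and viewed, at most 10 in all, crops included, and the job is handed in when it is done.

Besides the shell and the picture viewer there is one more tool, called after "Emit:" as name([rows], argument=value, ...), one row to a line, values as JSON. step_arm: Moves the arm, as the interface text tells. Its arguments: {"type":"object","properties":{"moves":{"type":"array","items":{"type":"array","items":{"type":"array","items":{"type":"number"}}}}},"required":["moves"]}

```bash
mkdir -p pics
cat > h.py <<'E'
import numpy as np, cv2
from plant import ctrl, viewer, close_job
def snap(n):
    im,d=viewer.snapshot(n); i=viewer.camera_info(n); return im,d,i
def cloud(d,i):
    K=np.array(i["camera_matrix"]); v,u=np.mgrid[:d.shape[0],:d.shape[1]]
    P=np.stack([(u-K[0,2])/K[0,0]*d,(v-K[1,2])/K[1,1]*d,d],-1)
    R=rot(i["orientation"]); return P@R.T+np.array(i["eye"])
def rot(o):
    o=np.array(o,float)
    if o.shape==(3,3): return o
    from scipy.spatial.transform import Rotation as S
    return S.from_euler('xyz',o,degrees=True).as_matrix()
E
python3 - <<'E'
from h import *
for n in("top","side"):
    im,d,i=snap(n); print(i); cv2.imwrite(f"pics/{n}0.png",im); P=cloud(d,i); np.save(n+"0.npy",P)
    for r in range(40,384,80): print([tuple(P[r,c].round(2).tolist()) for c in range(50,512,100)])
print(ctrl.get_obs())
E
```

```text
{'camera_matrix': array([[408.38428023,   0.        , 260.48173387],
       [  0.        , 408.38428023, 189.92590271],
       [  0.        ,   0.        ,   1.        ]]), 'eye': array([0.36359763, 0.16269705, 1.02664635]), 'orientation': array([-169.26900617,   -1.38206259,  -88.58503201])}
[(0.78, 0.56, 0.31), (0.79, 0.37, 0.31), (0.77, 0.18, 0.34), (0.78, -0.01, 0.35), (0.75, -0.16, 0.4)]
[(0.66, 0.6, 0.19), (0.73, 0.44, 0.01), (0.75, 0.18, 0.0), (0.75, -0.09, 0.0), (0.75, -0.34, 0.05)]
[(0.5, 0.61, 0.13), (0.52, 0.42, 0.0), (0.53, 0.17, 0.0), (0.53, -0.07, 0.07), (0.55, -0.35, -0.0)]
[(0.29, 1.03, -0.8), (0.3, 0.6, -0.8), (0.31, 0.16, -0.8), (0.32, -0.28, -0.8), (0.33, -0.72, -0.8)]
[(-0.04, 0.99, -0.8), (-0.03, 0.57, -0.8), (0.15, 0.16, -0.0), (0.15, -0.08, -0.0), (-0.0, -0.7, -0.8)]
{'camera_matrix': array([[446.33502798,   0.        , 258.46609495],
       [  0.        , 446.33502798, 190.50558557],
       [  0.        ,   0.        ,   1.        ]]), 'eye': array([ 0.27522506, -0.73385151,  0.54220185]), 'orientation': array([-115.70823349,   -1.36656069,  -14.676543  ])}
[(
[... 482 characters left out ...]
), (0.71, -0.31, -0.0)]
{'clock': 0.1, 'joint_pos': array([-6.05579524e+01,  2.05871837e+01,  6.41260746e-01, -1.82720823e-02,
       -7.01356945e+01, -1.65070098e+01]), 'qvel': array([ 0.02311339, -0.06728278,  0.11352664,  0.08636489, -0.04989273,
       -0.00101707]), 'tau': array([-2.96135586e-03, -5.84165668e+01,  2.93752956e+01,  7.01543793e+00,
        1.02065282e-02, -5.99371629e-05]), 'tool_pos': array([ 0.15098608, -0.65746709,  0.22573335]), 'orientation': array([ 1.79916865e+02, -6.72232917e-03, -1.67071178e+02]), 'force': array([-0.71868409,  0.32264647, -0.35794722]), 'moment': array([ 0.04436322, -0.03593849, -0.05285929]), 'gripper_force': 0.0, 'opening': 0.08742943390266446}
```

View pics/top0.png

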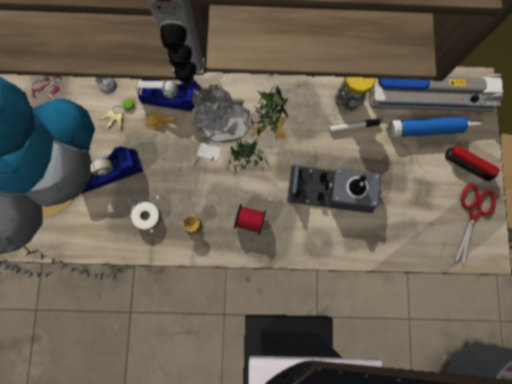

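View pics/side0.png

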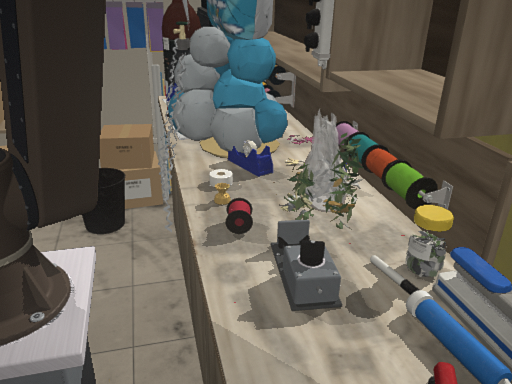

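The top view shows the red reel at about (250,219). The clamp runs from (290,187) to (380,190), with its end wall on the left and the knob at (358,187). The roll is at (145,215) and the weight at (192,225). The side view agrees.

Run:
```python
from h import *
P=np.load("top0.npy"); im=cv2.imread("pics/top0.png")
def box(r0,r1,c0,c1,zl,zh):
    Q=P[r0:r1,c0:c1].reshape(-1,3); return Q[(Q[:,2]>zl)&(Q[:,2]<zh)]
def rect(n,Q):
    r=cv2.minAreaRect((Q[:,:2]*1000).astype(np.float32)); print(n,len(Q),r,Q.mean(0).round(4), np.percentile(Q[:,2],[5,50,95]).round(3))
rect("reel",box(200,240,225,275,.012,.09))
rect("reeltop",box(200,240,225,275,.045,.09))
rect("clamp all",box(155,220,280,390,.004,.13))
rect("housing",box(155,220,310,390,.058,.0695))
rect("wall",box(155,220,280,310,.055,.075))
rect("knob",box(155,220,330,390,.095,.12))
rect("disc",box(155,220,330,390,.0695,.12))
S=np.load("side0.npy"); 
Q=S[215:320,265:350].reshape(-1,3)
rect("S knob",Q[(Q[:,2]>.095)&(Q[:,2]<.12)])
rect("S housing",Q[(Q[:,2]>.062)&(Q[:,2]<.069)])
Q=S[190:240,215:262].reshape(-1,3); Q=Q[(Q[:,2]>.012)&(Q[:,2]<.09)]; rect("S reel",Q)
c=cv2.resize(im[150:245,215:395],None,fx=4.4,fy=4.4,interpolation=cv2.INTER_CUBIC); cv2.imwrite("pics/top0c.png",c)
```

```text
reel 597 ((479.62322998046875, 168.38327026367188), (65.77825164794922, 59.54617691040039), 76.15396118164062) [0.4783 0.1692 0.053 ] [0.04  0.055 0.061]
reeltop 525 ((480.3586120605469, 168.43927001953125), (66.05374145507812, 55.350215911865234), 78.07307434082031) [0.4794 0.1688 0.0548] [0.047 0.055 0.061]
clamp all 3612 ((572.5653686523438, -49.06938171386719), (167.6803436279297, 286.3097229003906), 1.5265413522720337) [ 0.5616 -0.0384  0.0407] [0.006 0.05  0.074]
housing 1255 ((561.9956665039062, -79.88862609863281), (127.44896697998047, 84.53649139404297), 83.27027893066406) [ 0.559  -0.0854  0.0661] [0.062 0.066 0.069]
wall 124 ((576.8404541015625, 60.32475662231445), (10.117831230163574, 68.84626770019531), 84.05068969726562) [0.5752 0.0607 0.0652] [0.058 0.066 0.069]
knob 112 ((560.838623046875, -87.91073608398438), (12.370100021362305, 43.220001220703125), 70.37522888183594) [ 0.56   -0.0864  0.105 ] [0.097 0.106 0.109]
disc 328 ((561.0997314453125, -85.50595092773438), (99.84973907470703, 74.09371948242188), 80.58076477050781) [ 0.5601 -0.0839  0.0844] [0.07  0.074 0.108]
S knob 190 ((557.1218872070312, -89.67021942138672), (14.162744522094727, 42.657711029052734), 66.3866195678711) [ 0.5564 -0.0914  0.1023] [0.096 0.103 0.107]
S housing 1182 ((562.1929931640625, -39.67640686035156), (212.1800994873047, 82.9320297241211), 83.974853515625) [ 0.5522 -0.0905  0.0656] [0.063 0.066 0.068]
S reel 876 ((476.5058288574219, 222.05784606933594), (189.17799377441406, 70.96751403808594), 89.40351867675781) [0.4717 0.1771 0.0384] [0.015 0.041 0.059]
```

View pics/top0c.png

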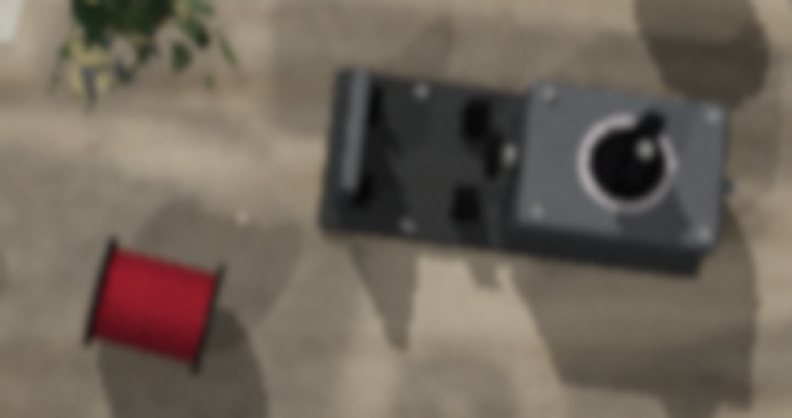

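The clamp yaw is about -6.2°, with its origin at about (0.566,-0.044), cradle home at (0.572,0.019) and the knob at (0.561,-0.088). The reel is at (0.480,0.168) with a yaw of about -13.4°. Sizes and heights match the given ones, so I'll approach.

Emit:
step_arm([
  [[3.4, 3.6, 0, 0.11, 8.7], [3.4, 3.6, 0, 0.11, 8.7], [3.4, 3.6, 0, 0.11, 8.7], [3.4, 3.6, 0, 0.11, 8.7], [3.4, 3.6, 0, 0.11, 8.7], [3.4, 3.6, 0, 0.11, 8.7], [3.4, 3.6, 0, 0.11, 8.7], [3.4, 3.6, 0, 0.11, 8.7], [3.4, 3.6, 0, 0.11, 8.7], [3.4, 3.6, 0, 0.11, 8.7]],
])

```text
clock: 1.1
tool_pos: [0.492, -0.296, 0.2265]
orientation: [180.0, 0.0, -103.8]
force: [1.1, -0.7, -0.2]
opening: 0.0869
gripper_force: 0.0
```

Emit:
step_arm([
  [[-0.2, 4.7, 0, 0, 8.7], [-0.2, 4.7, 0, 0, 8.7], [-0.2, 4.7, 0, 0, 8.7], [-0.2, 4.7, 0, 0, 8.7], [-0.2, 4.7, 0, 0, 8.7], [-0.2, 4.7, 0, 0, 8.7], [-0.2, 4.7, 0, 0, 8.7], [-0.2, 4.7, 0, 0, 8.7], [-0.2, 4.7, 0, 0, 8.7], [0, 0, 0, 0, 8.7]],
])

```text
clock: 2.1
tool_pos: [0.4729, 0.1295, 0.2264]
orientation: [-180.0, 0.0, -103.8]
force: [-0.5, -0.6, -0.3]
opening: 0.0873
gripper_force: 0.0
```

Emit:
step_arm([
  [[0.7, 3.9, 0, 0, 8.7], [0, 0, -4, 0, 8.7], [0, 0, -4, 0, 8.7], [0, 0, -4, 0, 8.7], [0, 0, -4, 0, 8.7], [0, 0, -3, 0, 8.7], [0, 0, -2.3, 0, 8.7], [0, 0, 0, 0, 8.7]],
])

```text
clock: 2.9
tool_pos: [0.478, 0.1622, 0.0106]
orientation: [179.8, -0.3, -104.1]
force: [-1.0, -0.1, 0.1]
opening: 0.0866
gripper_force: 0.0
```

Run:
```python
from h import *
o=ctrl.get_obs();print(o['tool_pos'],o['force'])
im,d,i=snap("top"); cv2.imwrite("pics/t1.png",cv2.resize(im[150:260,180:320],None,fx=4,fy=4)) 
im2,_,_=snap("side"); c=cv2.resize(im2[150:260,180:320],None,fx=4,fy=4)
cv2.imwrite("pics/t1.png",np.vstack([cv2.resize(im[160:250,180:340],None,fx=3.3,fy=3.3),cv2.resize(im2[170:260,180:340],None,fx=3.3,fy=3.3)]))
```

```text
[0.4780266  0.16216962 0.01057552] [-1.03736469 -0.09562347  0.07688941]
```

View pics/t1.png

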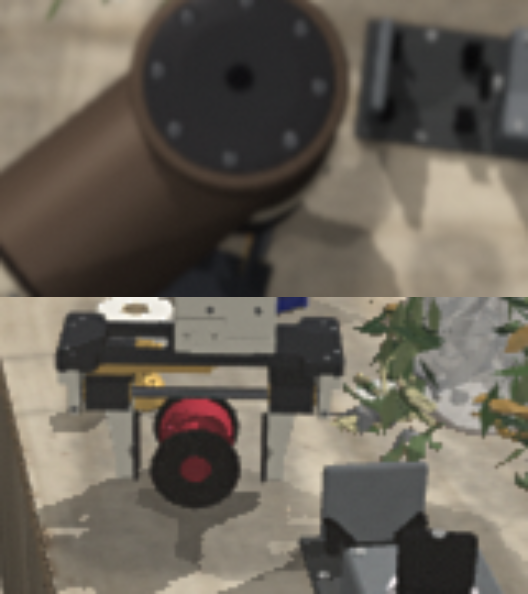

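The side view shows the fingers straddling the reel, which is at about (195,450) in the crop. I'll make a small centring shift and then close.

Emit:
step_arm([
  [[0.2, 0.6, 0.1, 0, 8.7], [0, 0, 0, 0, 4], [0, 0, 0, 0, 4], [0, 0, 0, 0, 4], [0, 0, 0, 0, 4], [0, 0, 0, 0, 4], [0, 0, 0, 0, 4], [0, 0, 0, 0, 4]],
])

```text
clock: 3.8
tool_pos: [0.4821, 0.1702, 0.0146]
orientation: [-180.0, -0.0, -104.0]
force: [-2.1, -0.6, 1.8]
opening: 0.0526
gripper_force: 30.0
```

Emit:
step_arm([
  [[-0.3, 0, 2, 0, 4], [-0.3, 0, 4, 0, 4], [-0.3, 0, 4, 0, 4], [0, -3, 2, 0, 4], [0, -4, 0, 0, 4], [0, -4, 0, 0, 4], [0, -4, 0, 0, 4], [2, 0, 0, 0.07, 4], [3, 0, 0, 0.066, 4], [3, 0, 0, 0, 4]],
])

```text
clock: 4.8
tool_pos: [0.5538, 0.0195, 0.1347]
orientation: [-180.0, 0.0, -96.2]
force: [0.4, 0.6, 0.1]
opening: 0.0526
gripper_force: 30.0
```

Emit:
step_arm([
  [[2, -0.1, 0, 0, 4], [0, 0, 0, 0, 4], [0, 0, 0, 0, 4], [0, 0, 0, 0, 4]],
])

```text
clock: 5.2
tool_pos: [0.5722, 0.019, 0.1342]
orientation: [179.9, -0.0, -96.3]
force: [-1.0, -0.4, -0.9]
opening: 0.0528
gripper_force: 30.0
```

Run:
```python
from h import *
o=ctrl.get_obs();print(o['clock'],o['tool_pos'],o['orientation'],o['opening'])
im,d,i=snap("top"); im2,d2,i2=snap("side")
np.save("s2.npy",cloud(d2,i2)); cv2.imwrite("s2.png",im2)
cv2.imwrite("pics/t2.png",np.vstack([cv2.resize(im[145:225,260:400],None,fx=3.7,fy=3.7),cv2.resize(im2[180:260,230:370],None,fx=3.7,fy=3.7)]))
```

```text
5.2 [0.57219178 0.01903938 0.13421682] [ 1.79943462e+02 -1.26551314e-02 -9.62531751e+01] 0.05282141785206742
```

View pics/t2.png

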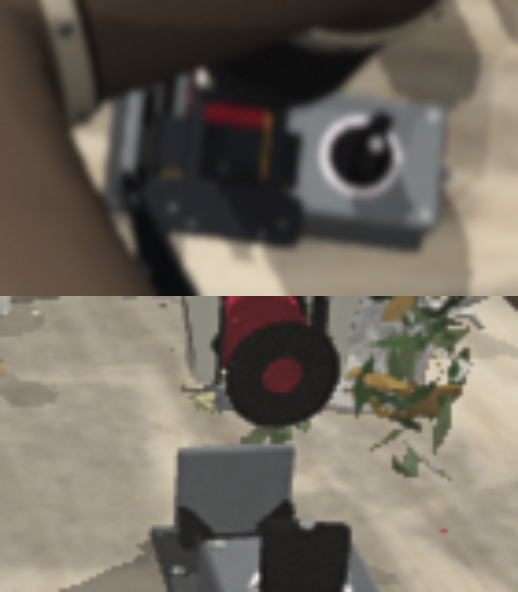

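The reel hangs above the cradle with its near flange at about (282,375) in the crop and the wall behind it at (235,490). I'll measure both from the side cloud.

Run:
```python
from h import *
P=np.load("s2.npy")
Q=P[182:220,287:325].reshape(-1,3)
a=np.radians(-6.2); ex=np.array([np.cos(a),np.sin(a)]); ey=np.array([-ex[1],ex[0]]); O=np.array([.5656,-.0441])
def cl(Q): return np.c_[(Q[:,:2]-O)@ex,(Q[:,:2]-O)@ey,Q[:,2]]*1000
def fit(n,C):
    A=np.c_[C[:,0],np.ones(len(C))]; s=np.linalg.lstsq(A,C[:,1],rcond=None)[0]
    print(n,len(C),"y0",s[1].round(1),"yawdeg",np.degrees(np.arctan(s[0])).round(1),"x",np.percentile(C[:,0],[1,50,99]).round(1),"y",np.percentile(C[:,1],[5,50,95]).round(1),"z",np.percentile(C[:,2],[1,50,99]).round(1))
C=cl(Q); C=C[(C[:,1]>15)&(C[:,1]<42)&(C[:,2]>100)&(C[:,2]<195)&(abs(C[:,0])<45)]; m=np.median(C[:,1]); fit("flange",C[abs(C[:,1]-m)<4])
C=cl(P[220:248,272:312].reshape(-1,3)); W=C[(C[:,1]>92)&(C[:,1]<104)&(C[:,2]>25)&(C[:,2]<62)&(abs(C[:,0])<40)]; fit("wall",W)
C=cl(P[215:320,255:350].reshape(-1,3)); H=C[(C[:,2]>62)&(C[:,2]<68)&(C[:,1]<30)]; fit("hous",H)
```

```text
flange 637 y0 28.2 yawdeg 0.8 x [-30.   -1.3  28.7] y [25.9 28.3 30.5] z [121.8 152.6 181. ]
wall 461 y0 100.0 yawdeg 0.5 x [-37.9  -4.   30.8] y [ 97.2 100.  102.6] z [25.4 43.7 61.7]
hous 1052 y0 -65.0 yawdeg -14.8 x [-44.4 -15.2  36.6] y [-98.5 -70.   -3.8] z [62.3 65.7 67.8]
```

Emit:
step_arm([
  [[-0.2, 0.3, -3, 0, 4], [0, 0, -3, 0, 4], [0, 0, -2, 0, 4], [0, 0, -1, 0, 4], [0, 0, -0.5, 0, 4], [0, 0, -0.5, 0, 4], [0, 0, 0, 0, 4], [0, 0, 0, 0, 4]],
])

```text
clock: 6.1
tool_pos: [0.5716, 0.0223, 0.0353]
orientation: [-179.9, 0.0, -96.2]
force: [-0.3, -0.2, -0.3]
opening: 0.0524
gripper_force: 30.0
```

Run:
```python
from h import *
o=ctrl.get_obs();print(o['clock'],o['tool_pos'],o['force'],o['moment'],o['opening'])
im,d,i=snap("top"); im2,d2,i2=snap("side")
np.save("s3.npy",cloud(d2,i2))
cv2.imwrite("pics/t3.png",np.vstack([cv2.resize(im[145:225,260:400],None,fx=3.7,fy=3.7),cv2.resize(im2[210:290,240:380],None,fx=3.7,fy=3.7)]))
```

```text
6.1 [0.57158563 0.02230752 0.03530627] [-0.29299229 -0.20335248 -0.33315721] [0.00895537 0.07828713 0.00945761] 0.05241948386147106
```

View pics/t3.png

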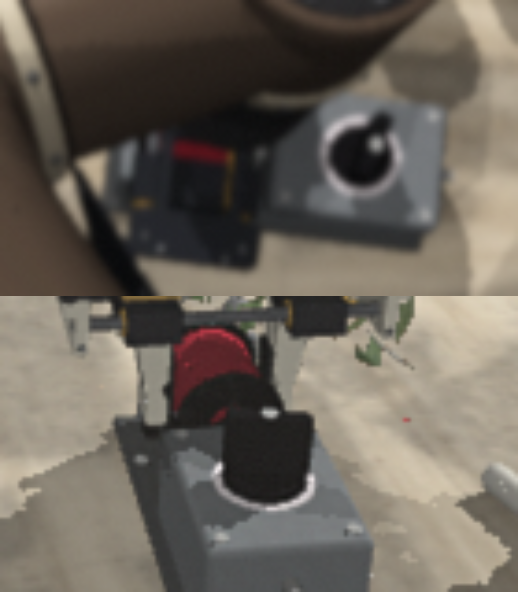

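The reel sits between the housing and the wall with no contact force. I'll lower it the last few millimetres slowly.

Emit:
step_arm([
  [[0, 0, -0.2, 0, 4], [0, 0, -0.2, 0, 4], [0, 0, -0.1, 0, 4], [0, 0, 0, 0, 4], [0, 0, 0, 0, 4]],
])

```text
clock: 6.7
tool_pos: [0.5709, 0.0221, 0.0295]
orientation: [180.0, -0.0, -96.3]
force: [-1.0, 0.6, 1.4]
opening: 0.0521
gripper_force: 30.0
```

Emit:
step_arm([
  [[0, 0, -0.1, 0, 4], [0, 0, 0, 0, 4], [0, 0, 0, 0, 4]],
])

```text
clock: 7.0
tool_pos: [0.571, 0.0222, 0.029]
orientation: [-180.0, -0.0, -96.2]
force: [-2.5, 0.7, 5.7]
opening: 0.0527
gripper_force: 30.0
```

Emit:
step_arm([
  [[0, 0, 0, 0, 5.8], [0, 0, 0, 0, 7], [0, 0, 0, 0, 8], [0, 0, 0, 0, 8], [0, 0, 0, 0, 8], [0, 0, 3, 0, 8], [0, 0, 4, 0, 8], [0, 0, 4, 0, 8], [0, 0, 4, 0, 8]],
])

```text
clock: 7.9
tool_pos: [0.5708, 0.0221, 0.1801]
orientation: [180.0, -0.0, -96.2]
force: [1.4, -0.2, -0.0]
opening: 0.0803
gripper_force: 0.0
```

Emit:
step_arm([
  [[-4.5, 0, 0, 0, 8], [-4.5, 0, 0, 0, 8], [-4.5, 0, 0, 0, 8], [0, -3, 1, 0, 8], [0, -3, 0, 0, 8], [0, 0, 0, 0, 8], [0, 0, 0, 0, 8]],
])

```text
clock: 8.6
tool_pos: [0.436, -0.0382, 0.1887]
orientation: [-180.0, 0.0, -96.3]
force: [0.3, -0.7, 0.8]
opening: 0.0804
gripper_force: 0.0
```

Run:
```python
from h import *
o=ctrl.get_obs();print(o['clock'],o['tool_pos'],o['force'],o['opening'])
im,d,i=snap("top"); im2,d2,i2=snap("side")
P=cloud(d,i);np.save("t4.npy",P); S=cloud(d2,i2);np.save("s4.npy",S)
a=np.radians(-6.2); ex=np.array([np.cos(a),np.sin(a)]); ey=np.array([-ex[1],ex[0]]); O=np.array([.5656,-.0441])
for n,X in(("top",P[150:225,280:390]),("side",S[205:320,255:360])):
    X=X.reshape(-1,3); C=np.c_[(X[:,:2]-O)@ex,(X[:,:2]-O)@ey,X[:,2]]*1000
    K=C[(C[:,2]>92)&(C[:,2]<111)&(np.hypot(C[:,0],C[:,1]+44)<32)]
    print(n,"knob",len(K),cv2.minAreaRect(K[:,:2].astype(np.float32)))
    R=C[(C[:,2]>62)&(C[:,2]<85)&(C[:,1]>20)&(C[:,1]<99)&(abs(C[:,0])<40)]
    print("reel",len(R),np.percentile(R,[2,50,98],axis=0).round(1).tolist())
cv2.imwrite("pics/t4.png",np.vstack([cv2.resize(im[145:225,260:400],None,fx=3.7,fy=3.7),cv2.resize(im2[210:290,240:380],None,fx=3.7,fy=3.7)]))
```

```text
8.6 [ 0.43603121 -0.03820878  0.18870538] [ 0.2938163  -0.70591711  0.84278598] 0.08040247118912396
top knob 2 ((20.57386016845703, -47.773658752441406), (2.6187851428985596, 0.0), 102.63313293457031)
reel 479 [[-21.2, 31.3, 62.4], [-2.1, 63.4, 70.2], [20.8, 95.9, 77.4]]
side knob 222 ((-3.5226335525512695, -47.395851135253906), (14.067215919494629, 42.9966926574707), 75.63539123535156)
reel 431 [[-26.8, 28.8, 62.5], [-6.7, 60.4, 69.2], [17.9, 94.9, 76.4]]
```

View pics/t4.png

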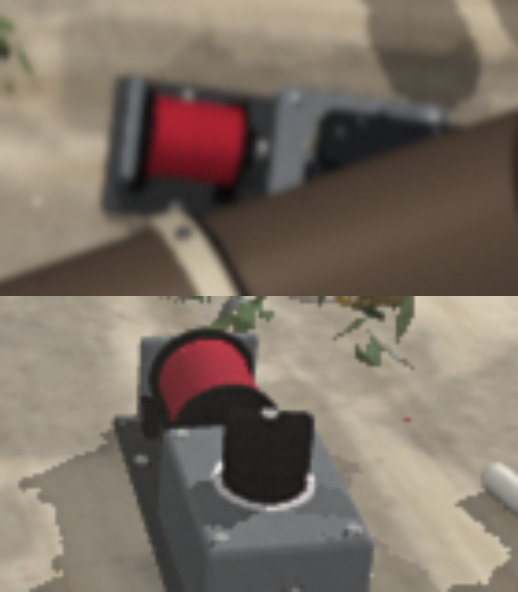

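The reel is seated: its top is at z 76.5 mm and it spans y 31 to 97 mm. The knob bar's world angle is about -21° and it sits at about (0.5587,-0.0885). Next I'll turn the gripper and move above the knob.

Emit:
step_arm([
  [[1.3, -0.5, 0, 0.132, 4], [1.3, -0.5, 0, 0.132, 4], [1.3, -0.5, 0, 0.132, 4], [1.2, -0.5, 0, 0.132, 4], [1.2, -0.5, 0, 0.132, 4], [1.2, -0.5, 0, 0.132, 4], [1.2, -0.5, 0, 0.132, 4], [1.2, -0.5, 0, 0.132, 4], [1.2, -0.5, 0, 0.132, 4], [1.2, -0.5, 0, 0.13, 4]],
])

```text
clock: 9.7
tool_pos: [0.5598, -0.0873, 0.188]
orientation: [180.0, 0.0, -20.4]
force: [-0.3, -0.0, 0.3]
opening: 0.04
gripper_force: 0.0
```

Emit:
step_arm([
  [[0, 0, -3, 0, 4], [0, 0, -3, 0, 4], [0, 0, -1, 0, 4], [0, 0, 0, 0, 4], [0, 0, 0, 0, 4]],
])

```text
clock: 10.2
tool_pos: [0.5599, -0.0875, 0.1194]
orientation: [180.0, -0.0, -20.7]
force: [0.2, 1.0, -0.4]
opening: 0.0402
gripper_force: 0.0
```

Run:
```python
from h import *
o=ctrl.get_obs();print(o['clock'],o['tool_pos'],o['orientation'],o['joint_pos'].round(0),o['opening'])
im,d,i=snap("top"); im2,d2,i2=snap("side")
cv2.imwrite("pics/t5.png",np.vstack([cv2.resize(im[145:225,260:400],None,fx=3.7,fy=3.7),cv2.resize(im2[210:290,240:380],None,fx=3.7,fy=3.7)]))
```

```text
10.2 [ 0.55990147 -0.0875466   0.11943982] [ 1.79996277e+02 -4.95155568e-02 -2.06799866e+01] [ 11.  16. -21.   0. -53.  58.] 0.040233498657187734
```

View pics/t5.png

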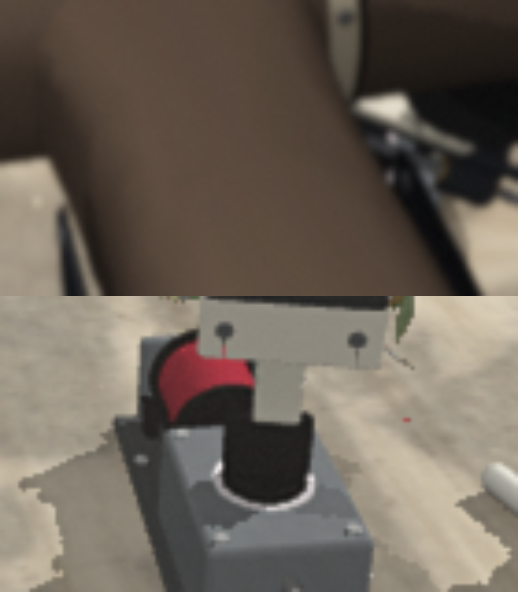

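The near finger is about 3–4 mm right of the knob centre (278 against 268 in the crop). I'll shift along the bar, lower and grip.

Emit:
step_arm([
  [[-0.3, 0.1, -1, 0, 4], [0, 0, -2, 0, 4], [0, 0, -1.1, 0, 4], [0, 0, 0, 0, 4], [0, 0, 0, 0, 2], [0, 0, 0, 0, 1.6], [0, 0, 0, 0, 1.3], [0, 0, 0, 0, 1], [0, 0, 0, 0, 0.8], [0, 0, 0, 0, 0.8]],
])

```text
clock: 11.3
tool_pos: [0.5561, -0.0873, 0.0781]
orientation: [180.0, -0.0, -20.7]
force: [-1.8, -3.7, 4.5]
opening: 0.0118
gripper_force: 30.0
```

```bash
cat > m.py <<'E'
from h import *
o=ctrl.get_obs();print(o['clock'],o['tool_pos'].round(4),o['orientation'].round(1),o['opening'].round(4) if hasattr(o['opening'],'round') else o['opening'],'F',np.round(o['force'],1),'M',np.round(o['moment'],3))
im,d,i=snap("side"); import os
g=im[205:260,270:300].astype(float)
if not os.path.exists("ref.npy"): np.save("ref.npy",im)
r=np.load("ref.npy")
df=np.abs(im.astype(int)-r).sum(2)
print("reel diff",df[217:238,277:297].sum(),"noise(wall left/base)",df[240:261,240:260].sum())
S=cloud(d,i); a=np.radians(-6.2); ex=np.array([np.cos(a),np.sin(a)]); ey=np.array([-ex[1],ex[0]]); O=np.array([.5656,-.0441])
X=S[212:240,276:300].reshape(-1,3); C=np.c_[(X[:,:2]-O)@ex,(X[:,:2]-O)@ey,X[:,2]]*1000
hsv=cv2.cvtColor(im,cv2.COLOR_BGR2HSV)[212:240,276:300].reshape(-1,3); red=(hsv[:,1]>120)&(hsv[:,2]>70)&(C[:,2]>55)
print("red n",red.sum(),"y",np.percentile(C[red,1],[5,50,95]).round(1),"centroid px",np.argwhere(red.reshape(28,24)).mean(0).round(2))
E
python3 m.py
```

```text
11.3 [ 0.5561 -0.0873  0.0781] [180.   -0.  -20.7] 0.011767952197337141 F [-1.8 -3.7  4.5] M [-1.311  0.62   0.029]
reel diff 0 noise(wall left/base) 0
red n 73 y [-63.9  73.8  87.9] centroid px [17.71 11.84]
```

Emit:
step_arm([
  [[0, -0.1, 0, -0.08, 0.8], [0, 0, 0, 0, 0.8]],
])

```text
clock: 11.55
tool_pos: [0.5562, -0.0872, 0.0781]
orientation: [-179.9, -0.0, -25.5]
force: [-2.6, 1.9, 5.8]
opening: 0.0122
gripper_force: 30.0
```

```bash
python3 m.py
```

```text
11.55 [ 0.5562 -0.0872  0.0781] [-179.9   -0.   -25.5] 0.012171935289763956 F [-2.6  1.9  5.8] M [0.987 1.148 0.018]
reel diff 13978 noise(wall left/base) 1081
red n 9 y [17.  84.1 90.2] centroid px [15.11  9.78]
```

Emit:
step_arm([
  [[0, 0, 0, -0.08, 0.8], [0, 0, 0, -0.08, 0.8], [0, 0, 0, 0, 0.8]],
])

```text
clock: 11.9
tool_pos: [0.5564, -0.0869, 0.078]
orientation: [-179.9, -0.0, -34.6]
force: [-1.7, 4.0, 7.1]
opening: 0.0117
gripper_force: 30.0
```

```bash
python3 m.py
```

```text
11.9 [ 0.5564 -0.0869  0.078 ] [-179.9   -0.   -34.6] 0.011674405681466498 F [-1.7  4.   7.1] M [ 1.452  1.024 -0.02 ]
reel diff 48483 noise(wall left/base) 1088
red n 4 y [-72.5 -70.5 -68.2] centroid px [ 4.25 22.75]
```

```bash
cat > m2.py <<'E'
from h import *
import sys
o=ctrl.get_obs();print(o['clock'],o['tool_pos'].round(4),o['orientation'].round(1),'F',np.round(o['force'],1),'M',np.round(o['moment'],3))
im,d,i=snap("side"); im2,d2,i2=snap("top")
r=np.load("ref.npy").astype(int); df=np.abs(im-r).sum(2)
print("pin diff",df[282:300,310:330].sum(),"base",df[300:318,270:290].sum()); np.save(f"a_{o['clock']:.2f}.npy",im)
if len(sys.argv)>1:
    f=lambda x,k:cv2.resize(x,None,fx=k,fy=k,interpolation=cv2.INTER_NEAREST)
    A=np.hstack([f(r.astype(np.uint8)[275:305,300:340],6),f(im[275:305,300:340],6)])
    B=f(im[205:275,240:360],4); C=f(im2[145:225,280:400],4)
    W=800; pad=lambda x:np.pad(x,((0,0),(0,480-x.shape[1]),(0,0)))[:, :480]
    L=np.vstack([B,pad(C)[:280]]); 
    A1=f(r.astype(np.uint8)[275:305,300:340],8); A2=f(im[275:305,300:340],8)
    R=np.vstack([A1,A2]); R=np.pad(R,((0,L.shape[0]-R.shape[0]),(0,0),(0,0)))
    cv2.imwrite(sys.argv[1],np.hstack([L,R]))
E
python3 m2.py pics/t6.png
```

```text
11.95 [ 0.5564 -0.0869  0.0781] [-179.9   -0.   -34.5] F [-2.5  3.9  6.4] M [ 1.516  1.035 -0.066]
pin diff 1128 base 992
```

View pics/t6.png

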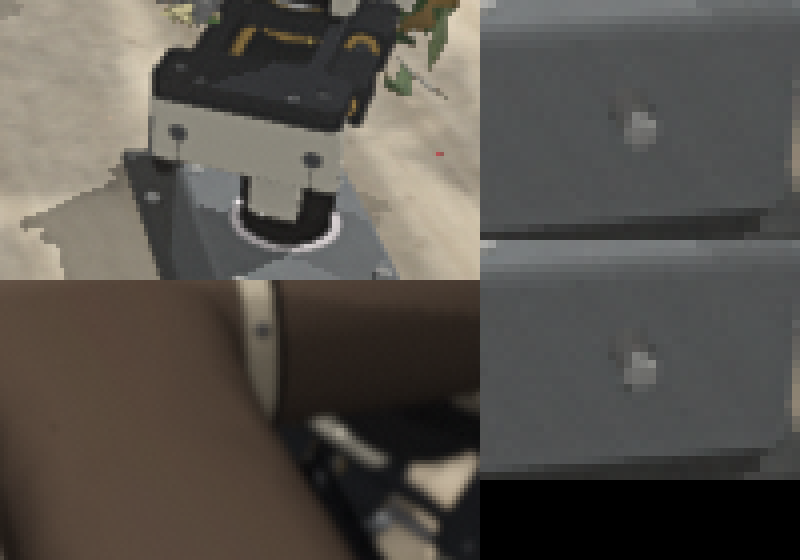

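The pin is visible at pixel (320,290) and hasn't moved yet. The gripper holds the knob squarely, so I'll turn in small steps and watch the pin.

Emit:
step_arm([
  [[0, 0.05, 0, -0.1, 0.8], [0, 0, 0, 0, 0.8]],
])

```text
clock: 12.25
tool_pos: [0.5566, -0.0867, 0.0781]
orientation: [-179.9, -0.0, -40.3]
force: [-1.2, 2.8, 4.2]
opening: 0.0117
gripper_force: 30.0
```

```bash
python3 m2.py
```

```text
12.25 [ 0.5566 -0.0867  0.0781] [-179.9   -0.   -40.3] F [-1.2  2.8  4.2] M [ 1.004  0.772 -0.092]
pin diff 1226 base 937
```

Emit:
step_arm([
  [[0, 0, 0, -0.07, 0.8], [0, 0, 0, 0, 0.8]],
])

```text
clock: 12.55
tool_pos: [0.5567, -0.0866, 0.0781]
orientation: [-179.9, -0.0, -44.3]
force: [-1.6, 3.6, 5.6]
opening: 0.0116
gripper_force: 30.0
```

```bash
python3 m2.py
```

```text
12.55 [ 0.5567 -0.0866  0.0781] [-179.9   -0.   -44.3] F [-1.6  3.6  5.6] M [ 1.26   0.66  -0.088]
pin diff 1201 base 873
```

Emit:
step_arm([
  [[0, 0, 0, -0.07, 0.8], [0, 0, 0, 0, 0.8]],
])

```text
clock: 12.85
tool_pos: [0.5568, -0.0864, 0.0781]
orientation: [-179.9, -0.0, -48.3]
force: [-2.3, 3.7, 5.9]
opening: 0.0119
gripper_force: 30.0
```

```bash
python3 m2.py
```

```text
12.85 [ 0.5568 -0.0864  0.0781] [-179.9   -0.   -48.3] F [-2.3  3.7  5.9] M [ 1.4    0.603 -0.013]
pin diff 1314 base 816
```

Emit:
step_arm([
  [[0, 0, 0, -0.06, 0.8], [0, 0, 0, 0, 0.8]],
])

```text
clock: 13.15
tool_pos: [0.5569, -0.0864, 0.0781]
orientation: [-179.9, -0.0, -51.7]
force: [-1.1, 4.3, 4.6]
opening: 0.0121
gripper_force: 30.0
```

```bash
python3 m2.py
```

```text
13.15 [ 0.5569 -0.0864  0.0781] [-179.9   -0.   -51.7] F [-1.1  4.3  4.6] M [ 1.823  0.509 -0.05 ]
pin diff 1331 base 893
```

Emit:
step_arm([
  [[0, 0, 0, -0.07, 0.8], [0, 0, 0, 0, 0.8]],
])

```text
clock: 13.45
tool_pos: [0.557, -0.0863, 0.078]
orientation: [-179.9, -0.0, -55.7]
force: [-0.7, 5.8, 5.5]
opening: 0.0117
gripper_force: 30.0
```

```bash
python3 m2.py
```

```text
13.45 [ 0.557  -0.0863  0.078 ] [-179.9   -0.   -55.7] F [-0.7  5.8  5.5] M [ 2.031  0.384 -0.065]
pin diff 1308 base 912
```

Emit:
step_arm([
  [[0, 0.05, 0, -0.07, 0.8], [0, 0, 0, 0, 0.8]],
])

```text
clock: 13.75
tool_pos: [0.5572, -0.0862, 0.0781]
orientation: [-179.9, -0.0, -59.7]
force: [0.6, 4.2, 5.2]
opening: 0.0116
gripper_force: 30.0
```

```bash
python3 m2.py
```

```text
13.75 [ 0.5572 -0.0862  0.0781] [-179.9   -0.   -59.7] F [0.6 4.2 5.2] M [ 1.478 -0.118 -0.004]
pin diff 1374 base 1020
```

Emit:
step_arm([
  [[0, 0, 0, -0.07, 0.8], [0, 0, 0, 0, 0.8]],
])

```text
clock: 14.05
tool_pos: [0.5573, -0.0861, 0.078]
orientation: [-179.9, -0.0, -63.7]
force: [1.3, 4.9, 4.9]
opening: 0.0119
gripper_force: 30.0
```

```bash
python3 m2.py
```

```text
14.05 [ 0.5573 -0.0861  0.078 ] [-179.9   -0.   -63.7] F [1.3 4.9 4.9] M [ 2.098 -0.35  -0.054]
pin diff 1414 base 1125
```

```bash
cat > pin.py <<'E'
import numpy as np,glob,cv2
for f in sorted(glob.glob("a_*.npy"))[-9:]:
    g=np.load(f)[286:296,315:326].astype(float).sum(2); b=np.clip(g-np.median(g)-15,0,None); r,c=np.mgrid[286:296,315:326]
    print(f,b.sum().round(),(b*r).sum()/b.sum(),(b*c).sum()/b.sum())
E
python3 pin.py
```

```text
a_11.95.npy 1136.0 290.5237676056338 319.6901408450704
a_12.25.npy 1179.0 290.64461407972857 319.73833757421545
a_12.55.npy 1153.0 290.62792714657417 319.7606244579358
a_12.85.npy 1305.0 290.63448275862066 319.7463601532567
a_13.15.npy 1232.0 290.61607142857144 319.762987012987
a_13.45.npy 1268.0 290.6372239747634 319.77996845425866
a_13.75.npy 1293.0 290.6372776488786 319.7664346481052
a_14.05.npy 1345.0 290.65799256505574 319.7576208178439
```

Emit:
step_arm([
  [[0, 0, 0, -0.06, 0.8], [0, 0, 0, 0, 0.8]],
])

```text
clock: 14.35
tool_pos: [0.5574, -0.0861, 0.0781]
orientation: [-179.8, -0.0, -67.1]
force: [1.5, 6.3, 4.4]
opening: 0.0118
gripper_force: 30.0
```

```bash
python3 m2.py; python3 pin.py|tail -1
```

```text
14.35 [ 0.5574 -0.0861  0.0781] [-179.8   -0.   -67.1] F [1.5 6.3 4.4] M [ 2.192 -0.529 -0.   ]
pin diff 1497 base 1257
a_14.35.npy 1377.0 290.6652142338417 319.7501815541031
```

Emit:
step_arm([
  [[0, 0.05, 0, -0.07, 0.8], [0, 0, 0, 0, 0.8]],
])

```text
clock: 14.65
tool_pos: [0.5575, -0.086, 0.0781]
orientation: [-179.8, -0.0, -71.1]
force: [3.8, 4.0, 2.9]
opening: 0.0118
gripper_force: 30.0
```

```bash
python3 m2.py; python3 pin.py|tail -1
```

```text
14.65 [ 0.5575 -0.086   0.0781] [-179.8   -0.   -71.1] F [3.8 4.  2.9] M [ 1.328 -1.194 -0.071]
pin diff 1493 base 1241
a_14.65.npy 1333.0 290.6654163540885 319.77119279819954
```

Emit:
step_arm([
  [[0.05, 0, 0, -0.07, 0.8], [0, 0, 0, 0, 0.8]],
])

```text
clock: 14.95
tool_pos: [0.5577, -0.0859, 0.0781]
orientation: [-179.9, -0.0, -75.1]
force: [3.5, 4.2, 4.8]
opening: 0.0121
gripper_force: 30.0
```

```bash
python3 m2.py; python3 pin.py|tail -1
```

```text
14.95 [ 0.5577 -0.0859  0.0781] [-179.9   -0.   -75.1] F [3.5 4.2 4.8] M [ 1.728 -0.906 -0.136]
pin diff 1470 base 1314
a_14.95.npy 1282.0 290.62090483619346 319.76365054602184
```

Emit:
step_arm([
  [[0.05, 0, 0, -0.07, 0.8], [0, 0, 0, 0, 0.8]],
])

```text
clock: 15.25
tool_pos: [0.5579, -0.0859, 0.078]
orientation: [-179.9, 0.0, -79.1]
force: [2.6, 4.9, 5.9]
opening: 0.0119
gripper_force: 30.0
```

```bash
python3 m2.py; python3 pin.py|tail -1
```

```text
15.25 [ 0.5579 -0.0859  0.078 ] [-179.9    0.   -79.1] F [2.6 4.9 5.9] M [ 1.971 -0.476 -0.101]
pin diff 1254 base 1394
a_15.25.npy 1020.0 290.471568627451 319.68333333333334
```

```bash
python3 m2.py; python3 pin.py|tail -1
```

```text
15.35 [ 0.5579 -0.0859  0.078 ] [-179.9    0.   -79. ] F [1.6 4.9 6.3] M [ 1.958 -0.525 -0.104]
pin diff 1233 base 1401
a_15.35.npy 1006.0 290.45997016409746 319.667329686723
```

Emit:
step_arm([
  [[0, 0, 0, -0.06, 0.8], [0, 0, 0, 0, 0.8]],
])

```text
clock: 15.65
tool_pos: [0.558, -0.0859, 0.078]
orientation: [-179.9, 0.0, -82.5]
force: [2.8, 3.9, 5.1]
opening: 0.0119
gripper_force: 30.0
```

```bash
python3 m2.py; python3 pin.py|tail -1
```

```text
15.65 [ 0.558  -0.0859  0.078 ] [-179.9    0.   -82.5] F [2.8 3.9 5.1] M [ 1.901 -0.627 -0.118]
pin diff 1680 base 1387
a_15.65.npy 773.0 290.4398447606727 319.28460543337644
```

```bash
python3 m2.py; python3 pin.py|tail -1; python3 -c "
import numpy as np
for f in ('a_11.95.npy','a_14.65.npy','a_15.65.npy'): print(np.load(f)[286:296,314:326].sum(2))"
```

```text
15.75 [ 0.558  -0.0859  0.0781] [-179.9    0.   -82.4] F [2.5 4.1 5.8] M [ 1.905 -0.647 -0.13 ]
pin diff 1654 base 1441
a_15.75.npy 765.0 290.41830065359477 319.2888888888889
[[243 244 242 245 254 242 231 247 248 245 246 243]
 [251 243 233 248 254 239 230 242 246 251 241 236]
 [241 242 228 244 254 263 244 209 238 243 248 245]
 [246 240 208 228 266 379 347 250 236 242 250 247]
 [246 242 238 218 268 366 380 410 258 241 246 245]
 [243 244 239 233 313 334 327 327 255 241 244 247]
 [245 244 243 249 309 327 322 317 246 242 243 244]
 [246 246 241 232 206 274 269 249 234 238 247 244]
 [245 242 247 243 234 245 243 237 239 239 238 243]
 [240 243 247 240 244 237 236 242 243 239 242 244]]
[[246 247 242 252 249 241 239 247 253 247 248 251]
 [247 246 235 247 256 247 231 247 248 252 245 243]
 [247 240 229 244 253 264 234 211 237 246 245 248]
 [242 241 209 233 264 378 303 259 242 249 247 248]
 [248 247 242 223 279 411 433 459 270 241 245 250]
 [249 248 247 230 310 344 338 343 276 244 245 246]
 [249 248 244 250 315 325 326 320 259 245 245 247]
 [249 248 247 244 265 300 301 273 239 242 241 245]
 [249 248 247 245 243 248 246 243 237 238 243 243]
 [248 248 244 247 239 243 241 245 243 243 240 244]]
[[251 246 245 253 256 241 232 251 244 250 245 244]
 [243 244 234 243 257 248 235 245 248 251 248 249]
 [249 244 231 250 258 262 241 218 246 250 252 246]
 [247 242 204 230 283 364 287 237 242 251 248 247]
 [248 248 241 223 320 340 333 316 251 248 248 245]
 [248 246 247 220 328 330 327 303 247 247 250 249]
 [246 247 250 247 286 324 300 258 240 243 248 246]
 [245 252 243 247 245 251 245 239 239 247 245 250]
 [250 246 248 248 246 240 243 242 244 238 241 252]
 [244 245 252 247 245 247 241 242 244 242 244 243]]
```

Emit:
step_arm([
  [[0, 0, 0, -0.05, 0.8], [0, 0, 0, 0, 0.8]],
])

```text
clock: 16.05
tool_pos: [0.5582, -0.0859, 0.0781]
orientation: [-179.9, 0.0, -85.4]
force: [1.4, 5.8, 5.0]
opening: 0.0119
gripper_force: 30.0
```

```bash
python3 m2.py; python3 pin.py|tail -1;  python3 -c "
import numpy as np,glob
print(np.load(sorted(glob.glob('a_*.npy'))[-1])[287:294,316:324].sum(2))"
```

```text
16.05 [ 0.5582 -0.0859  0.0781] [-179.9    0.   -85.4] F [1.4 5.8 5. ] M [ 1.838 -0.822  0.017]
pin diff 2754 base 1478
a_16.05.npy 633.0 288.9462875197472 318.62717219589257
[[234 247 254 251 235 244 251 251]
 [227 267 324 336 322 237 245 246]
 [214 320 339 332 322 261 250 246]
 [244 287 324 321 283 247 251 250]
 [243 247 256 256 243 241 248 249]
 [245 248 244 246 245 242 243 247]
 [246 241 245 247 241 243 241 246]]
```

The pin jumped in by about 1.5 px and the torque vanished, so the bar has dropped. I'll stop turning and let go.

Emit:
step_arm([
  [[0, 0, 0, 0, 2], [0, 0, 0, 0, 4], [0, 0, 0, 0, 4], [0, 0, 0, 0, 4], [0, 0, 2, 0, 4], [0, 0, 4, 0, 4], [0, 0, 4, 0, 4], [0, 0, 3, 0, 4], [-4, -2, 0, 0, 4], [-4, -2, 0, 0, 4]],
])

```text
clock: 17.15
tool_pos: [0.4766, -0.1265, 0.2079]
orientation: [-180.0, 0.0, -85.4]
force: [-0.5, -0.5, -0.4]
opening: 0.0402
gripper_force: 0.0
```

Emit:
step_arm([
  [[-2, -4.5, 0, 0, 4], [0, -5, 0, 0, 4], [0, -5, 0, 0, 4], [0, -5, 0, 0, 4], [0, -5, 0, 0, 4], [0, -5, 0, 0, 4], [0, 0, 0, 0, 4], [0, 0, 0, 0, 4]],
])

```text
clock: 17.95
tool_pos: [0.456, -0.4224, 0.2063]
orientation: [179.9, 0.1, -85.6]
force: [0.2, 0.3, -0.4]
opening: 0.04
gripper_force: 0.0
```

```bash
python3 m2.py; python3 pin.py|tail -1
python3 - <<'E'
from h import *
a=np.radians(-6.2); ex=np.array([np.cos(a),np.sin(a)]); ey=np.array([-ex[1],ex[0]]); O=np.array([.5656,-.0441])
im,d,i=snap("top"); im2,d2,i2=snap("side")
for n,X in(("top",cloud(d,i)[150:225,280:390]),("side",cloud(d2,i2)[205:320,255:360])):
    X=X.reshape(-1,3); C=np.c_[(X[:,:2]-O)@ex,(X[:,:2]-O)@ey,X[:,2]]*1000
    R=C[(C[:,2]>62)&(C[:,2]<85)&(C[:,1]>20)&(C[:,1]<99)&(abs(C[:,0])<40)]
    print(n,"reel",len(R),np.percentile(R,[2,50,98],axis=0).round(1).tolist())
cv2.imwrite("pics/t7.png",np.vstack([cv2.resize(im[145:225,260:400],None,fx=3.7,fy=3.7),cv2.resize(im2[210:290,240:380],None,fx=3.7,fy=3.7)]))
E
```

```text
17.95 [ 0.456  -0.4224  0.2063] [ 1.799e+02  1.000e-01 -8.560e+01] F [ 0.2  0.3 -0.4] M [0.145 0.135 0.025]
pin diff 41579 base 48884
a_17.95.npy 3.0 288.6666666666667 324.0
top reel 459 [[-21.4, 35.6, 62.4], [-1.9, 65.6, 69.7], [20.9, 97.9, 76.9]]
side reel 406 [[-26.3, 33.1, 62.4], [-7.2, 66.4, 69.5], [17.8, 98.3, 76.1]]
```

View pics/t7.png

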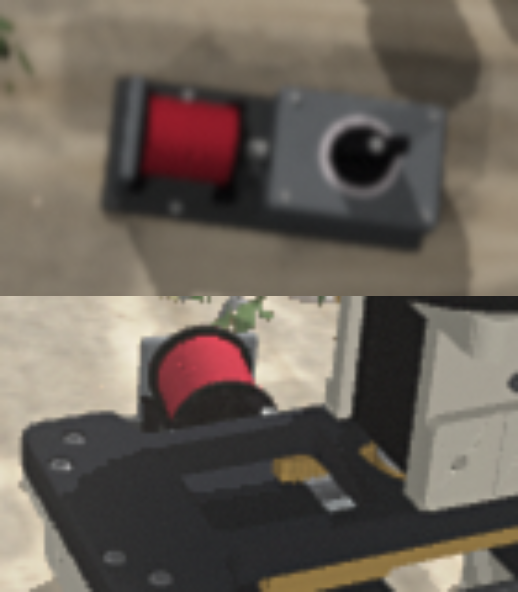

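The reel at (195,140) in the crop has moved about 4 mm and is now against the end wall. The knob is released and the arm is clear.

```bash
python3 -c "
from plant import close_job
print(close_job())"
```

```text
the job is handed in; nothing more can be done
None
```

The job is handed in at about 18 s: the reel lies in the cradle, the bar dropped after about 1.13 rad of clockwise turn, the reel moved about 4 mm to the end wall, and the knob is released with the arm clear.

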